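# Seat the hanging cover on the cleaning pot

### The job

Lift the round cover off its hook and close the cleaning pot with it: lower it gently onto the pot's rim, plug side down, without letting it drop or slam. Then press it down all round until it sits fully home, level and flat on the rim, and let go; leave the other things on the table where they are.

Things in the scene. Friction and masses are not known exactly. Their poses are not given: they have to be found in the camera images.
- cover: Loose aluminium cover, about 0.15 kg: flat disc 116 mm across, 5 mm thick, with a flat tab on one side. Origin: centre of the disc's underside (seat face). z points out of the plain top face (up when seated); the tab points along -x; y runs across the tab. Disc and tab fill z = 0 to 5 mm. It starts hanging tab up: x down, z towards the stand's post, plug facing away from the post.
- cover_tab (a point): Middle of the tab, 85 mm from the disc's centre (cover x = -85, z = 7 mm); axes as the cover. The tab is 60 mm wide (y = -30 to 30), ends at x = -108 and has both long sides folded up 14 mm (z = 0 to 14, x = -108 to -64). Its hanging slot, 20 mm wide, runs x = -101 to -71. Pinched across the folds from above, the hook fits between the fingers; at 10 N it turns in them, at 60 N it holds.
- cover_plug (a point): Centre of the foot of the round plug under the disc, 10 mm below the seat face (cover z = -10 mm). The plug is 94 mm across, chamfered at the foot to 86 mm over the lowest 5 mm. It has 3 mm play all round in the pot's mouth. Any yaw of the cover on the pot is right.
- stand: Fixed steel hook stand. Origin: foot of its post (14 mm thick, 176 mm tall) on the table. Base plate 8 mm thick, 90 mm wide, from 40 mm behind the post to 110 mm in front (stand -x, roughly towards the robot). An 8 mm rod runs level from the post along stand -x, its axis 175 mm high, for 84 mm, then slopes up to its end 94 mm out, top at 188 mm.
- hook (a point): Top of the hook's rod, 70 mm in front of the post, 179 mm over the table, about where the cover hangs (its lowest point 20 mm over the table); axes as the stand. The cover comes off when it is lifted 12 to 20 mm (the slot allows 22) and drawn along stand -x by 45 mm or more.
- pot: Steel cleaning pot bolted to the table, round, open at the top, 80 mm tall, 100 mm across inside the mouth, 112 mm outside at the rim; foot flange 148 mm across, 6 mm thick. Origin: centre of its underside, z up. Three rubber pads inside the mouth are centred 40 mm from the axis, at pot -x and 120 degrees to either side; each is 26 mm wide, 12 mm deep radially.
- pot_rim (a point): Centre of the pot's mouth at rim height, 80 mm over the table, z up. The seated cover's origin lies here. The pads' tops start 4 to 7 mm below the rim, so the plug first rests on them with the cover up to 6 mm proud, perhaps tilted. Each pad slides down stiffly under about 6 N on it, and stays where it is pushed; fully home the disc lies on the steel rim.
- tape: Bystander: dark tape measure, 112 mm long, 62 mm tall, between the pot and the stand. Origin under its middle.
- magnet: Bystander: flat welding magnet, 83 x 60 x 16 mm, lying at the front right. Origin under its middle.
- clamp: Bystander: black spring clamp, 131 mm long, 17 mm high, lying at the left. Origin under its middle.
- chip_hammer: Bystander: chipping hammer, 226 mm long, lying at the front left.
- adj_wrench: Bystander: adjustable wrench, 198 mm long, lying at the front edge in the middle.

How it is judged (in metres and radians):
On the way:
1. the cover is off the hook and clear of the stand (horizontal distance between cover and hook above 0.06 m), for 0.2 s.
At the end, for the whole second after the job is handed in: The cover lies seated on the pot, plug down: the disc's underside within 2 mm of the rim's height at its centre, within 6 mm of the pot's axis, tilted less than 0.03 rad, at rest and released (z of cover in the frame of pot_rim between -0.002 and 0.002 m and horizontal distance between cover and pot_rim below 0.006 m and angle between cover's own z axis and vertical below 0.03 rad and linear speed of cover below 0.02 m/s); the robot touches nothing.
It fails at once if the cover is dropped or slammed onto the pot (moving faster than 0.6 m/s within 90 mm of the pot's axis and less than 70 mm over its rim) (horizontal distance between cover and pot_rim below 0.09 m and linear speed of cover above 0.6 m/s and z of cover in the frame of pot_rim below 0.07 m).
It fails at once if a bystander is moved by more than 20 mm (distance of any of tape, magnet, clamp, chip_hammer, adj_wrench from where it was at the start of the episode above 0.02 m).
It also fails if it takes over 72 s, if anything falls off the work surface, if the arm or the gripper's body presses on something with over 40 N, if the wrist force passes 120 N, or if a joint passes its speed limit or range.

### The arm

A 7-joint arm with a two-finger parallel gripper is mounted at the origin on a cart in front of the work surface, level with it; the furniture and walls round the work are solid. World frame = base frame: x ahead of the robot, y to its left, z up, the work surface at z = 0. Lengths are in m, angles in degrees, forces in N, time in s.
With the tool pointing down it reaches from about 0.425 to 0.925 m from the base axis. Payload 6.8 kg.
Tool frame: the origin (TCP) lies between the finger pads; the fingertips stand 17 mm ahead of it and the grasp point (between the pads) lies 2 mm behind it (env.tip_extent is the distance from the TCP to the fingertips, in m); z points along the fingers, y is the line along which they close (so a half turn about z gives the same grasp; the last joint's range is limited). The gripper opens to 85 mm and grips with 20 to 120 N. Pads are 22 mm wide; open, the fingers measure 114 mm over their backs; the gripper's body (76 mm by 85 mm) begins 54 mm behind the grasp point. The pads swing forward as they close: fully open they stand 13 mm farther back than shut.
Start: joints at [-73.574, 27.33, 1.283, 89.118, -0.659, 63.558, -4.761], TCP at [0.26, 0.623, 0.248] pointing down, gripper open.
Joint ranges: [-169.35, 169.35], [-19.33, 120.38], [-80.79, 83.38], [13.8, 139.57], [-78.32, 258.32], [9.67, 109.79], [-169.56, 169.56]. Speed limits (degrees/s): [136.94, 136.94, 180, 180, 180, 180, 180].

### API

Orientations are given as a 3x3 rotation matrix whose columns are the frame's x, y, z axes.
In Python, from plant import env gives the robot as it stands.
- The arm moves only by the tool apply_moves, never from a script. Its argument "increments" is one flat list of numbers, 5 for each row, row after row: the shift along the tool's x, y, z in units of 0.25 m (1.0 is 0.25 m), then the turn about the tool's z in units of 120 degrees (1.0 is 120 degrees), then the opening, from 0 (shut) to 1 (fully open). In form: [x, y, z, twist, fingers, x, y, z, twist, fingers, ...]. A call has 1 to 20 rows; each row is the pose to reach, as a shift and turn from the pose commanded when the call began, along the tool's axes at that moment; what a row does not reach only later rows make up. A row lasts 1/10 s, in which the tool goes at most 50 mm and 8.59 degrees, less where a joint would pass 70% of its speed; a pose out of reach is approached as far as the arm can. A call with a number of a shift or a turn outside -1 to 1 is refused whole. A call with a gripper value outside its range is refused whole. The fingers move at their own pace and stop on an object; the grip force is fixed at half the most. Time passes only in rows, so rows that repeat a pose let the fingers close. It gives the time, the measured TCP pose, the force, the opening and the grip force at its end, in the units of the state.
- env.read_state(): the state, without advancing time (a new reading comes with each control period).
- env.get_image(name): name is "side" or "top"; returns a dict with "img" (384x512x3 uint8, red, green, blue), "intrinsics" (3x3 intrinsics, pixels), "dist" ([k1, k2, p1, p2, k3] as OpenCV has them; the pictures are not rectified), "R" (3x3) and "t" (3): a world point X has camera coordinates R X + t. Camera axes: x right, y down, z forward; pixel columns grow to the right and rows downward; lengths in m; the calibration is good to about 2 mm. A picture is of the moment at which its call begins. There is no depth.
- env.sign_off(): hands the job in; it is judged then, once.
The state is a dict: "time_s": time; "qpos": joint angles; "qd": joint speeds; "effort": joint torques, N m; "eef_pos": TCP position; "eef_rot": TCP orientation; "ft_force": force on the tool from outside, world axes, zero at the start; "wrist_torque": the same for the moment, N m; "opening": finger opening in m; "grasp_force": force on a finger pad.
Only numpy, scipy, OpenCV 4.12 (cv2) and the standard library are available. Lean on these libraries where they do the work, as an engineer would, in place of code of your own. Each camera call takes 0.05 s, during which the arm holds its last target. There are 200 camera calls.

## Working session

There is one attempt and no reset: what is moved stays moved. The work goes in short steps, Python scripts to look and compute and a tool call to move; the robot and the scene stay as the last step left them, time stands still between calls to the robot, and variables do not carry over. Pictures are saved under pics/ and viewed, at most 10 in all, crops included, and the job is handed in when it is done.

Besides the shell and the picture viewer there is one more tool, called after "Call:" as name(argument=value, ...) on one line, values as JSON. apply_moves: Moves the arm, as the interface text tells. Shifts and turns lie within -1 to 1; 1 stands for 0.25 m of shift or 120 degrees of turn. Its arguments: {"type":"object","properties":{"increments":{"type":"array"}},"required":["increments"]}

```bash
mkdir -p pics; ls; python3 - <<'E'
from plant import env
import cv2,numpy as np
s=env.read_state();print(s['time_s'],s['eef_pos'],np.round(s['eef_rot'],3).tolist(),s['opening'],env.tip_extent)
for n in('side','top'):
    d=env.get_image(n);cv2.imwrite(f'pics/{n}0.png',d['img'][:,:,::-1])
    print(n,np.round(d['intrinsics'],1).tolist(),d['dist'],np.round(d['R'],3).tolist(),d['t'],'cam',-d['R'].T@d['t'])
E
```

```text
pics
0.0 [0.2594095  0.62255859 0.24730146] [[-0.923, 0.385, -0.001], [0.385, 0.923, -0.002], [-0.0, -0.002, -1.0]] 0.08544706954288961 0.017
side [[376.7, 0.0, 255.5], [0.0, 376.7, 186.8], [0.0, 0.0, 1.0]] [-0.10273427  0.          0.          0.          0.        ] [[0.983, -0.185, 0.016], [-0.095, -0.576, -0.812], [0.159, 0.796, -0.584]] [-0.47622909  0.24942642  0.7892207 ] cam [ 0.36618192 -0.57271617  0.67065937]
top [[471.0, 0.0, 249.4], [0.0, 471.0, 191.2], [0.0, 0.0, 1.0]] [-0.07880621  0.          0.          0.          0.        ] [[-0.038, -0.999, -0.0], [-0.978, 0.037, -0.203], [0.203, -0.007, -0.979]] [0.16557347 0.51215298 1.18885347] cam [0.26586492 0.15533009 1.26817831]
```

View pics/side0.png

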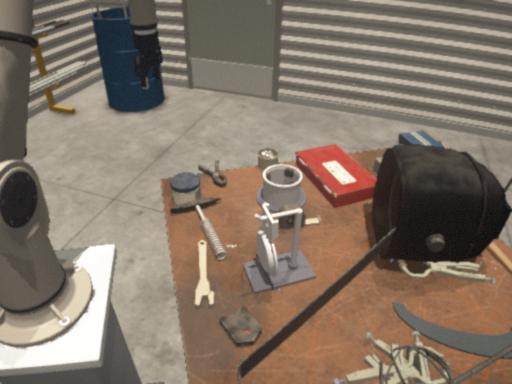

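View pics/top0.png

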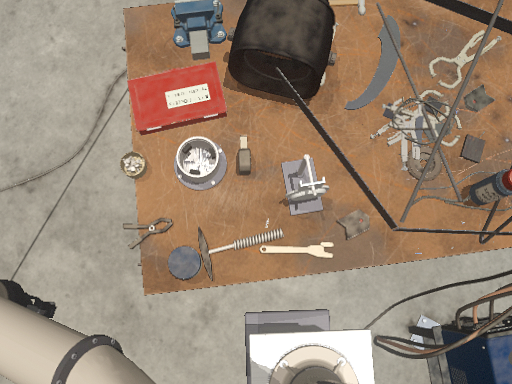

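The side view shows the pot at about (282,185) and the stand with the cover at (278,240). In the top view the pot is at (200,158), the stand at (303,185) and the tape at (244,155). I'll enlarge both areas.

```bash
python3 - <<'E'
import cv2,numpy as np
s=cv2.imread('pics/side0.png');t=cv2.imread('pics/top0.png')
a=cv2.resize(s[160:300,230:330],None,fx=4,fy=4,interpolation=cv2.INTER_CUBIC)   # 400x560
b=cv2.resize(t[145:220,275:335],None,fx=6,fy=6,interpolation=cv2.INTER_CUBIC)[:450,:360]
c=np.zeros((560,760,3),np.uint8);c[:,:400]=a;c[:450,400:760]=b
cv2.imwrite('pics/crop1.png',c)
E
```

```text
(no output)
```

View pics/crop1.png

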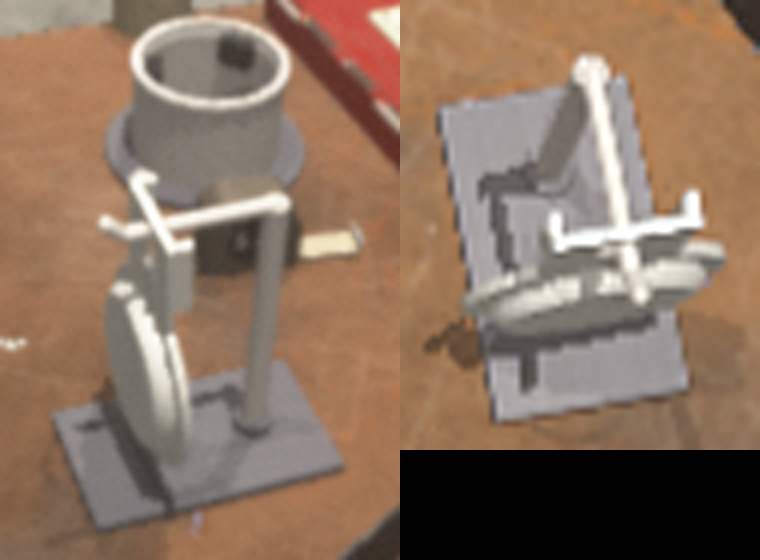

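The crops show the cover hanging tab up, with its folds towards the post, and the post, rod, base corners and pot rim are all clear. Next I triangulate the landmarks and fit the pot rim by mask in both views.

```bash
cat > h.py <<'E'
import cv2,numpy as np
from plant import env
def cam(n): 
    d=env.get_image(n); return d
def ray(d,p):
    u=cv2.undistortPoints(np.array([[p]],float),d['intrinsics'],d['dist'])[0,0]
    v=d['R'].T@np.array([u[0],u[1],1]); return -d['R'].T@d['t'],v/np.linalg.norm(v)
def plane(d,p,z):
    c,v=ray(d,p); return c+v*(z-c[2])/v[2]
def tri(ds,ps):
    A=np.zeros((3,3));b=np.zeros(3);L=[ray(d,p) for d,p in zip(ds,ps)]
    for c,v in L: M=np.eye(3)-np.outer(v,v);A+=M;b+=M@c
    X=np.linalg.solve(A,b); return X,max(np.linalg.norm(np.cross(X-c,v)) for c,v in L)
def proj(d,X):
    return cv2.projectPoints(np.array(X,float).reshape(-1,3),cv2.Rodrigues(d['R'])[0],d['t'],d['intrinsics'],d['dist'])[0][:,0]
E
python3 - <<'E'
from h import *
S,T=cam('side'),cam('top')
sc=lambda x,y:((x+.5)/4-.5+230,(y+.5)/4-.5+160)
tc=lambda x,y:((x-400+.5)/6-.5+275,(y+.5)/6-.5+145)
for n,a,b in [('posttop',sc(280,203),tc(590,68)),('tip',sc(107,222),tc(640,297)),
  ('tabcornerL',sc(137,178),tc(558,245)),('tabcornerR',sc(178,247),tc(694,222)),
  ('foldtipL',sc(157,178),tc(555,215)),('foldtipR',sc(190,245),tc(692,195))]:
    X,e=tri([S,T],[a,b]);print(n,np.round(X,4),round(e,4))
for n,P in [('baseS',[sc(55,418),sc(275,362),sc(343,467),sc(100,528)]),]:
    for p in P: print(n,np.round(plane(S,p,.008),4))
for p in [(440,105),(628,78),(690,385),(495,420)]: print('baseT',np.round(plane(T,tc(*p),.008),4))
for n,d,(x,y,w,h) in [('side',S,(255,158,55,40)),('top',T,(170,132,62,60))]:
    im=d['img'][y:y+h,x:x+w];hsv=cv2.cvtColor(im,cv2.COLOR_RGB2HSV)
    m=((hsv[...,2]>185)&(hsv[...,1]<60)).astype(np.uint8)
    cs,_=cv2.findContours(m,cv2.RETR_EXTERNAL,cv2.CHAIN_APPROX_NONE)
    c=max(cs,key=lambda c:cv2.contourArea(cv2.convexHull(c)))
    pts=cv2.convexHull(c)[:,0]+[x,y]
    W=np.array([plane(d,p,.08)[:2] for p in pts]);(cx,cy),r=cv2.minEnclosingCircle(W.astype(np.float32))
    A=np.c_[2*W,np.ones(len(W))];s=np.linalg.lstsq(A,(W**2).sum(1),rcond=None)[0]
    e=cv2.fitEllipse(c);print(n,'circ',round(cx,4),round(cy,4),round(r,4),'lsq',s[:2],np.sqrt(s[2]+s[:2]@s[:2]),'ell',np.array(e[0])+[x,y],e[1])
    globals()[n]=np.array(e[0])+[x,y]
print('rim centre',tri([S,T],[side,top]))
E
```

```text
posttop [0.5756 0.0066 0.1739] 0.0011
tip [ 0.4802 -0.0058  0.1844] 0.0022
tabcornerL [0.5019 0.0252 0.1854] 0.0022
tabcornerR [ 0.5105 -0.0294  0.1834] 0.003
foldtipL [0.5135 0.0256 0.1839] 0.0013
foldtipR [ 0.5189 -0.0291  0.184 ] 0.0007
baseS [0.4611 0.0297 0.008 ]
baseS [0.6015 0.0519 0.008 ]
baseS [ 0.617  -0.0361  0.008 ]
baseS [ 0.4723 -0.0543  0.008 ]
baseT [0.6061 0.0546 0.008 ]
baseT [ 0.6159 -0.0331  0.008 ]
baseT [ 0.471  -0.0519  0.008 ]
baseT [0.4584 0.0374 0.008 ]
side circ 0.6112 0.2783 0.0578 lsq [0.61212021 0.27798458] 0.056603047771724695 ell [282.13317871 175.20187759] (21.850629806518555, 39.36529541015625)
top circ 0.6134 0.2756 0.0608 lsq [0.61196911 0.27739834] 0.0572067559889255 ell [197.39229012 156.17353821] (40.05063247680664, 43.11600112915039)
rim centre (array([0.61216068, 0.27934552, 0.07725293]), np.float64(0.00035176200058023745))
```

The pot's rim centre is at (0.612, 0.278), with height 77 mm and radius 57 mm. The stand's yaw is about 7.3°, the tab pinch point is at (0.511, -0.002), and the tab top is at 185 mm. All of these agree with the sizes given, so I move now.

```bash
cat > go.py <<'E'
import sys,numpy as np
from plant import env
# usage: go.py x y z [yaw_of_tool_y_deg]
a=list(map(float,sys.argv[1:]));s=env.read_state();R=np.array(s['eef_rot']);p=np.array(s['eef_pos'])
yaw=np.degrees(np.arctan2(R[1,1],R[0,1]))
print('t',round(s['time_s'],2),'pos',np.round(p,4),'yaw',round(yaw,2),'open',round(s['opening'],4),'grip',np.round(s['grasp_force'],1),'F',np.round(s['ft_force'],1))
if len(a)>2: print('units',np.round(R.T@(np.array(a[:3])-p)/.25,4),'twist',round(-(a[3]-yaw)/120,4) if len(a)>3 else '')
E
python3 go.py 0.511 -0.002 0.247 97.3
```

```text
t 0.2 pos [0.2595 0.6228 0.2477] yaw 67.38 open 0.0857 grip 0.0 F [0.6 0.  0.6]
units [-1.8898 -1.9198  0.0051] twist -0.2493
```

Call:
apply_moves(increments=[-0.945,-0.96,0,-0.249,1,-0.945,-0.96,0,-0.249,1,-0.945,-0.96,0,-0.249,1,-0.945,-0.96,0,-0.249,1,-0.945,-0.96,0,-0.249,1,-0.945,-0.96,0,-0.249,1,-0.945,-0.96,0,-0.249,1,-0.945,-0.96,0,-0.249,1,-0.945,-0.96,0,-0.249,1,-0.945,-0.96,0,-0.249,1])

```text
time_s: 1.2
eef_pos: [0.3848, 0.3119, 0.2484]
eef_rot: [[-0.992, -0.128, -0.0], [-0.128, 0.992, 0.001], [0.0, 0.001, -1.0]]
ft_force: [-0.0, 0.1, 0.5]
opening: 0.0853
grasp_force: 0.0
```

```bash
python3 go.py 0.511 -0.002 0.247 97.3
```

```text
t 1.2 pos [0.3848 0.3119 0.2484] yaw 97.35 open 0.0853 grip 0.0 F [-0.   0.1  0.5]
units [-0.3398 -1.3098  0.0046] twist 0.0004
```

Call:
apply_moves(increments=[-0.2,-0.98,0,0,1,-0.2,-0.98,0,0,1,-0.2,-0.98,0,0,1,-0.2,-0.98,0,0,1,-0.2,-0.98,0,0,1,-0.2,-0.98,0,0,1,-0.2,-0.98,0,0,1])

```text
time_s: 1.9
eef_pos: [0.4663, 0.0744, 0.2482]
eef_rot: [[-0.992, -0.126, -0.0], [-0.126, 0.992, 0.0], [0.0, 0.0, -1.0]]
ft_force: [-0.6, 1.4, -0.4]
opening: 0.0854
grasp_force: 0.0
```

```bash
python3 go.py 0.511 -0.002 0.247 97.3
```

```text
t 1.9 pos [0.4663 0.0744 0.2482] yaw 97.22 open 0.0854 grip 0.0 F [-0.6  1.4 -0.4]
units [-0.1391 -0.3257  0.0048] twist -0.0007
```

Call:
apply_moves(increments=[-0.139,-0.326,0,0,1,-0.139,-0.326,0,0,1,-0.139,-0.326,0,0,1,-0.139,-0.326,0,0,1])

```text
time_s: 2.3
eef_pos: [0.5109, -0.0005, 0.2479]
eef_rot: [[-0.992, -0.128, -0.001], [-0.128, 0.992, 0.0], [0.001, 0.001, -1.0]]
ft_force: [0.2, 0.4, 0.2]
opening: 0.0857
grasp_force: 0.0
```

```bash
python3 go.py 0.511 -0.002 0.157 97.3; python3 - <<'E'
from h import *
S,T=cam('side'),cam('top')
a=cv2.resize(S['img'][150:300,220:330],None,fx=3.5,fy=3.5,interpolation=cv2.INTER_CUBIC)
b=cv2.resize(T['img'][140:220,270:340],None,fx=5,fy=5,interpolation=cv2.INTER_CUBIC)
c=np.zeros((525,735,3),np.uint8);c[:,:385]=a;c[:400,385:]=b
cv2.imwrite('pics/crop2.png',c[:,:,::-1])
E
```

```text
t 2.3 pos [ 5.109e-01 -5.000e-04  2.479e-01] yaw 97.37 open 0.0857 grip 0.0 F [0.2 0.4 0.2]
units [ 0.     -0.0062  0.3637] twist 0.0006
```

View pics/crop2.png

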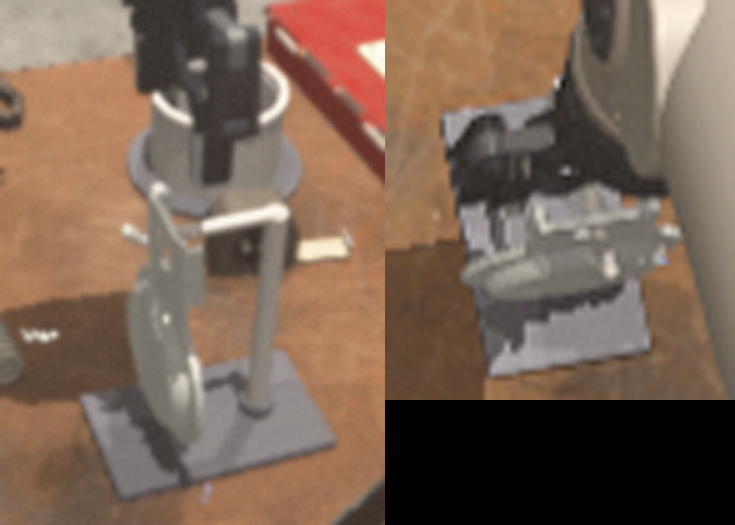

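The gripper is over the tab, with its fingers on either side of the fold line in both views and the cover undisturbed. I lower it and then close, watching the force.

Call:
apply_moves(increments=[0,-0.006,0.1,0,1,0,-0.006,0.2,0,1,0,-0.006,0.26,0,1,0,-0.006,0.32,0,1,0,-0.006,0.36,0,1,0,-0.006,0.36,0,1])

```text
time_s: 3.0
eef_pos: [0.5098, -0.0025, 0.1572]
eef_rot: [[-0.992, -0.129, -0.003], [-0.129, 0.992, 0.0], [0.003, 0.001, -1.0]]
ft_force: [0.8, -0.0, -0.1]
opening: 0.0853
grasp_force: 0.0
```

Call:
apply_moves(increments=[0,0,0,0,0.8,0,0,0,0,0.7,0,0,0,0,0.6,0,0,0,0,0.6,0,0,0,0,0.5,0,0,0,0,0.5,0,0,0,0,0.4,0,0,0,0,0.4])

```text
time_s: 3.8
eef_pos: [0.5116, -0.0038, 0.1592]
eef_rot: [[-0.992, -0.126, 0.002], [-0.126, 0.992, 0.001], [-0.002, 0.0, -1.0]]
ft_force: [-0.5, 0.7, 5.8]
opening: 0.0594
grasp_force: 63.5
```

```bash
python3 go.py 0.511 -0.002 0.157 97.3
```

```text
t 3.8 pos [ 0.5116 -0.0038  0.1592] yaw 97.26 open 0.0594 grip 63.5 F [-0.5  0.7  5.8]
units [0.0016 0.0075 0.0086] twist -0.0004
```

Gripped: opening 59.4 mm at 63 N. Now I lift 15 mm and draw it off along stand -x.

Call:
apply_moves(increments=[0,0,-0.03,0,0.4,0,0,-0.062,0,0.4,0,0,-0.062,0,0.4,0.04,0,-0.062,0,0.4,0.08,0,-0.062,0,0.4,0.12,0,-0.062,0,0.4,0.16,0,-0.062,0,0.4,0.2,0,-0.062,0,0.4,0.23,0,-0.062,0,0.4,0.23,0,-0.062,0,0.4])

```text
time_s: 4.8
eef_pos: [0.4526, -0.0115, 0.1738]
eef_rot: [[-0.992, -0.126, -0.001], [-0.126, 0.992, 0.0], [0.001, 0.0, -1.0]]
ft_force: [-0.1, 0.4, -1.4]
opening: 0.0593
grasp_force: 64.6
```

```bash
python3 go.py 0.455 -0.01 0.30 97.3;  python3 - <<'E'
from h import *
S,T=cam('side'),cam('top')
a=cv2.resize(S['img'][150:300,210:330],None,fx=3.3,fy=3.3,interpolation=cv2.INTER_CUBIC)
cv2.imwrite('pics/crop3.png',a[:,:,::-1])
E
```

```text
t 4.8 pos [ 0.4526 -0.0115  0.1738] yaw 97.25 open 0.0593 grip 64.6 F [-0.1  0.4 -1.4]
units [-0.0099  0.0047 -0.505 ] twist -0.0004
```

View pics/crop3.png

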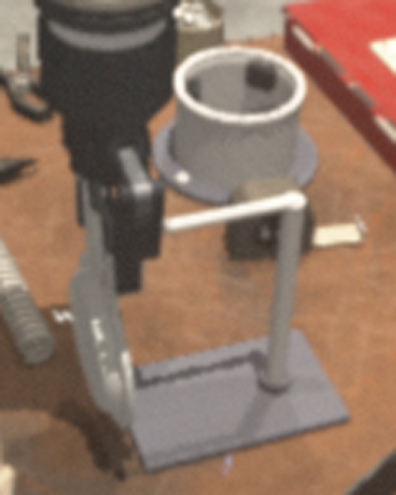

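The picture shows the cover off the hook and hanging vertical in the grip, clear of the hook's end, and the force reads 1.4 N of weight. I raise it well above the stand before going across.

Call:
apply_moves(increments=[0,0,-0.05,0,0.4,0,0,-0.12,0,0.4,0,0,-0.2,0,0.4,0,0,-0.28,0,0.4,0,0,-0.36,0,0.4,0,0,-0.44,0,0.4,0,0,-0.52,0,0.4,0,0,-0.6,0,0.4,0,0,-0.67,0,0.4,0,0,-0.72,0,0.4,0,0,-0.745,0,0.4,0,0,-0.745,0,0.4])

```text
time_s: 6.1
eef_pos: [0.4543, -0.0112, 0.3605]
eef_rot: [[-0.992, -0.126, 0.001], [-0.126, 0.992, 0.0], [-0.001, 0.0, -1.0]]
ft_force: [-0.2, -0.2, -1.2]
opening: 0.0591
grasp_force: 64.9
```

```bash
python3 go.py 0.6864 0.2875 0.36 97.3
```

```text
t 6.1 pos [ 0.4543 -0.0112  0.3605] yaw 97.26 open 0.0591 grip 64.9 F [-0.2 -0.2 -1.2]
units [-1.072   1.0678  0.0032] twist -0.0003
```

Call:
apply_moves(increments=[-0.04,0.04,0,0,0.4,-0.1,0.1,0,0,0.4,-0.18,0.18,0,0,0.4,-0.26,0.26,0,0,0.4,-0.34,0.34,0,0,0.4,-0.42,0.42,0,0,0.4,-0.5,0.5,0,0,0.4,-0.58,0.58,0,0,0.4,-0.66,0.66,0,0,0.4,-0.74,0.74,0,0,0.4,-0.82,0.82,0,0,0.4,-0.89,0.89,0,0,0.4,-0.95,0.95,0,0,0.4,-0.98,0.98,0,0,0.4,-1.0,1.0,0,0,0.4,-1.0,1.0,0,0,0.4])

```text
time_s: 7.7
eef_pos: [0.6703, 0.2694, 0.3589]
eef_rot: [[-0.992, -0.127, -0.001], [-0.127, 0.992, -0.0], [0.001, -0.0, -1.0]]
ft_force: [-0.6, -0.5, -1.3]
opening: 0.0593
grasp_force: 64.8
```

```bash
python3 go.py 0.6864 0.2875 0.26 97.3
```

```text
t 7.7 pos [0.6703 0.2694 0.3589] yaw 97.31 open 0.0593 grip 64.8 F [-0.6 -0.5 -1.3]
units [-0.0737  0.0636  0.3957] twist 0.0001
```

Call:
apply_moves(increments=[-0.04,0.035,0,0,0.4,-0.074,0.064,0,0,0.4,-0.074,0.064,0.06,0,0.4,-0.074,0.064,0.14,0,0.4,-0.074,0.064,0.22,0,0.4,-0.074,0.064,0.3,0,0.4,-0.074,0.064,0.36,0,0.4,-0.074,0.064,0.39,0,0.4,-0.074,0.064,0.395,0,0.4,-0.074,0.064,0.395,0,0.4])

```text
time_s: 8.7
eef_pos: [0.6868, 0.2864, 0.2618]
eef_rot: [[-0.992, -0.126, 0.001], [-0.126, 0.992, 0.0], [-0.001, 0.0, -1.0]]
ft_force: [-0.2, 0.0, -1.7]
opening: 0.0593
grasp_force: 64.9
```

```bash
python3 go.py 0.6864 0.2875 0.212 97.3; python3 - <<'E'
from h import *
S,T=cam('side'),cam('top')
s=env.read_state();p=np.array(s['eef_pos']);R=np.array(s['eef_rot']);u=-R[:,0]
# predicted disc bottom (seat face) , tab plane & rim pts
q=[p-.006*u+[0,0,-.139], p-.006*u+[0,0,-.081]]
print('pred side: disc bottom, centre',proj(S,q).round(1),'top',proj(T,q).round(1))
a=cv2.resize(S['img'][80:220,240:350],None,fx=4,fy=4,interpolation=cv2.INTER_CUBIC)
b=cv2.resize(T['img'][90:200,150:240],None,fx=4,fy=4,interpolation=cv2.INTER_CUBIC)
c=np.zeros((560,800,3),np.uint8);c[:,:440]=a;c[:440,440:]=b
cv2.imwrite('pics/crop4.png',c[:,:,::-1])
E
```

```text
t 8.7 pos [0.6868 0.2864 0.2618] yaw 97.25 open 0.0593 grip 64.9 F [-0.2  0.  -1.7]
units [0.0013 0.0044 0.1993] twist -0.0004
pred side: disc bottom, centre [[306.3 158. ]
 [308.2 139.8]] top [[192.5 125.3]
 [189.8 117.2]]
```

View pics/crop4.png

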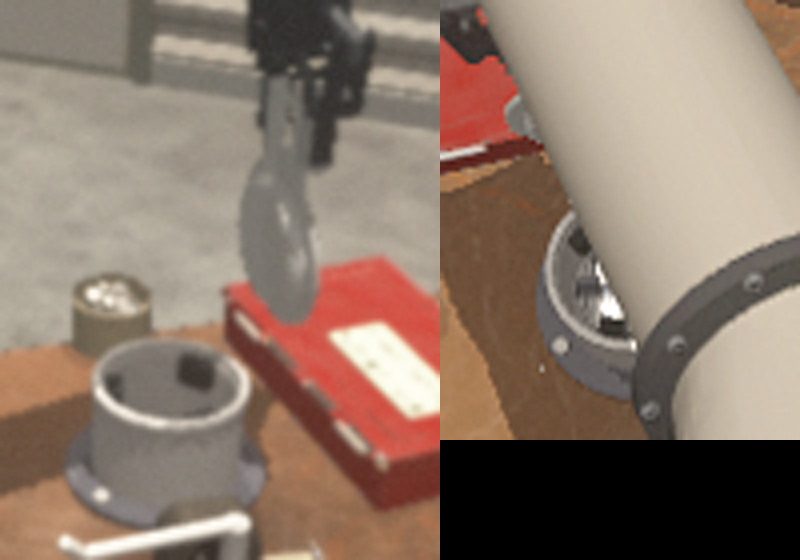

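The side view shows the cover hanging behind the pot, plug towards the robot, with the disc's extent about x 300–319 and y 117–161. The top view is hidden by the arm. I check the disc's outline and the red box's height by projection.

```bash
python3 - <<'E'
from h import *
S,T=cam('side'),cam('top')
s=env.read_state();p=np.array(s['eef_pos']);R=np.array(s['eef_rot']);u=-R[:,0];v=R[:,1];Z=np.array([0,0,1.])
t=np.linspace(0,2*np.pi,73)
for th in(-6,0,6):
    a=np.radians(th);xd=np.sin(a)*u-np.cos(a)*Z;zd=np.cos(a)*u+np.sin(a)*Z
    o=p+.004*Z+.085*xd-.007*zd
    C=np.vstack([o+.058*(np.cos(t)[:,None]*xd+np.sin(t)[:,None]*v)+h*zd for h in(0,.005)])
    q=proj(S,C);print(th,q.min(0).round(1),q.max(0).round(1),'lowest at',q[q[:,1].argmax()].round(1))
print('box corner',tri([S,T],[(297,152),(137,127)]),tri([S,T],[(325,197),(226,112)]))
im=S['img'][100:170,290:330];print('col of disc lowest:')
d=env.get_image('side')['img'].astype(int)
for y in range(112,170,4): print(y,[int(d[y,x].sum()//3) for x in range(296,326,2)], 'sat',[int(d[y,x].max()-d[y,x].min()) for x in range(296,326,2)])
E
```

```text
-6 [295.8 118.2] [316.8 161.3] lowest at [305.8 161.3]
0 [299.2 118.2] [319.1 161. ] lowest at [310.5 161. ]
6 [302.2 118.1] [321.9 160.3] lowest at [315.2 160.3]
box corner (array([0.70811017, 0.44739349, 0.04744491]), np.float64(0.001912431889686853)) (array([0.73058596, 0.20361926, 0.04660155]), np.float64(0.012546064750959417))
col of disc lowest:
112 [151, 150, 147, 146, 142, 111, 114, 114, 123, 104, 99, 72, 55, 54, 113] sat [22, 23, 24, 25, 21, 14, 10, 13, 18, 9, 8, 8, 6, 6, 19]
116 [151, 150, 151, 148, 145, 112, 115, 117, 126, 104, 99, 66, 53, 63, 130] sat [22, 23, 21, 22, 23, 11, 10, 11, 15, 10, 10, 6, 8, 6, 21]
120 [148, 145, 145, 147, 132, 117, 113, 109, 111, 104, 99, 69, 68, 89, 149] sat [21, 21, 22, 20, 15, 11, 10, 10, 11, 10, 9, 8, 8, 13, 23]
124 [157, 156, 156, 125, 131, 138, 124, 113, 112, 113, 122, 142, 150, 155, 152] sat [24, 22, 23, 14, 12, 13, 12, 12, 11, 12, 15, 22, 23, 23, 25]
128 [159, 159, 145, 117, 114, 116, 118, 121, 116, 115, 134, 155, 148, 150, 149] sat [22, 22, 21, 10, 10, 12, 11, 11, 11, 12, 16, 22, 22, 22, 23]
132 [167, 168, 129, 118, 116, 115, 118, 154,
[... 726 characters left out ...]
, 119, 119, 115, 121, 124, 122, 117] sat [58, 112, 124, 113, 29, 12, 13, 14, 13, 14, 14, 24, 115, 134, 140]
156 [115, 87, 108, 122, 121, 121, 110, 112, 115, 113, 112, 119, 125, 124, 123] sat [39, 71, 97, 129, 132, 77, 15, 13, 12, 15, 16, 72, 135, 138, 136]
160 [95, 82, 165, 149, 109, 118, 123, 122, 117, 118, 123, 123, 124, 123, 123] sat [48, 46, 43, 59, 113, 139, 126, 79, 38, 42, 97, 136, 139, 137, 138]
164 [91, 64, 68, 97, 148, 146, 123, 125, 125, 124, 119, 121, 126, 178, 241] sat [51, 54, 53, 41, 52, 89, 98, 135, 134, 134, 140, 139, 130, 75, 21]
168 [149, 122, 74, 64, 66, 68, 85, 112, 124, 129, 126, 128, 125, 126, 133] sat [46, 63, 56, 55, 56, 54, 45, 47, 101, 129, 132, 127, 132, 130, 117]
```

The outline agrees with a vertical cover (tilt 0 to 2°) and with the expected height. The red box is 47 mm high and clear. I lower the cover behind the rim so that the disc's edge overlaps it by 7 mm, then draw it in to touch.

Call:
apply_moves(increments=[0,0.004,0.04,0,0.4,0,0.004,0.08,0,0.4,0,0.004,0.12,0,0.4,0,0.004,0.15,0,0.4,0,0.004,0.175,0,0.4,0,0.004,0.19,0,0.4,0,0.004,0.199,0,0.4,0.01,0.004,0.199,0,0.4,0.02,0.004,0.199,0,0.4,0.03,0.004,0.199,0,0.4,0.04,0.004,0.199,0,0.4,0.05,0.004,0.199,0,0.4,0.05,0.004,0.199,0,0.4])

```text
time_s: 10.25
eef_pos: [0.6737, 0.2861, 0.2118]
eef_rot: [[-0.992, -0.127, -0.0], [-0.127, 0.992, 0.0], [0.0, 0.0, -1.0]]
ft_force: [0.4, -0.4, -1.7]
opening: 0.0596
grasp_force: 64.9
```

```bash
cat > arc.py <<'E'
import sys,numpy as np
from plant import env
s=env.read_state();p=np.array(s['eef_pos']);R=np.array(s['eef_rot']);u=-R[:,0];v=R[:,1];P=np.array([.612,.278,0])
X,Y,z=(p-P)@u,(p-P)@v,p[2]
print('t',s['time_s'],'now X Y z mm',np.round(np.array([X,Y,z])*1e3,1),'F in u,v,z',np.round([s['ft_force']@u,s['ft_force']@v,s['ft_force'][2]],1),'M',np.round(s['wrist_torque'],2))
a=7
for th in range(0,91,10):
    c=51+5*th/90;t=np.radians(th)
    x=56-(81+a+c)*np.sin(t)+6*np.cos(t);h=80+(81+a+c)*np.cos(t)+6*np.sin(t)-a
    print(th,'X,z',round(x,1),round(h,1),'units x,z',round((X*1e3-x)/250,3),round((z*1e3-h)/250,3))
E
python3 arc.py
```

```text
t 10.25 now X Y z mm [6.220e+01 2.000e-01 2.118e+02] F in u,v,z [ 0.3 -0.4 -1.7] M [ 0.01 -0.02 -0.02]
0 X,z 62.0 212.0 units x,z 0.001 -0.001
10 X,z 37.7 211.5 units x,z 0.098 0.001
20 X,z 13.7 206.7 units x,z 0.194 0.02
30 X,z -9.1 197.8 units x,z 0.286 0.056
40 X,z -30.2 185.0 units x,z 0.37 0.107
50 X,z -48.8 168.7 units x,z 0.444 0.172
60 X,z -64.3 149.4 units x,z 0.506 0.25
70 X,z -76.2 127.5 units x,z 0.554 0.337
80 X,z -84.2 103.8 units x,z 0.586 0.432
90 X,z -88.0 79.0 units x,z 0.601 0.531
```

No contact yet and nothing is caught. I start the tilt with the first 10–12° and check the force.

Call:
apply_moves(increments=[0.02,0,0,0,0.4,0.04,0,0,0,0.4,0.06,0,0,0,0.4,0.08,0,0,0,0.4,0.1,0,0.002,0,0.4,0.1,0,0.002,0,0.4])

```text
time_s: 10.85
eef_pos: [0.6487, 0.2826, 0.2114]
eef_rot: [[-0.992, -0.126, -0.0], [-0.126, 0.992, -0.0], [0.0, -0.0, -1.0]]
ft_force: [2.7, 0.6, -1.0]
opening: 0.0589
grasp_force: 65.8
```

```bash
python3 arc.py | head -6;  python3 - <<'E'
from h import *
S=cam('side')
a=cv2.resize(S['img'][80:220,240:350],None,fx=4,fy=4,interpolation=cv2.INTER_CUBIC)
cv2.imwrite('pics/crop5.png',a[:,:,::-1])
E
```

```text
t 10.85 now X Y z mm [ 3.700e+01 -1.000e-01  2.114e+02] F in u,v,z [ 2.7  0.3 -1. ] M [-0.12 -1.05 -0.03]
0 X,z 62.0 212.0 units x,z -0.1 -0.003
10 X,z 37.7 211.5 units x,z -0.003 -0.0
20 X,z 13.7 206.7 units x,z 0.093 0.019
30 X,z -9.1 197.8 units x,z 0.184 0.054
40 X,z -30.2 185.0 units x,z 0.269 0.105
```

View pics/crop5.png

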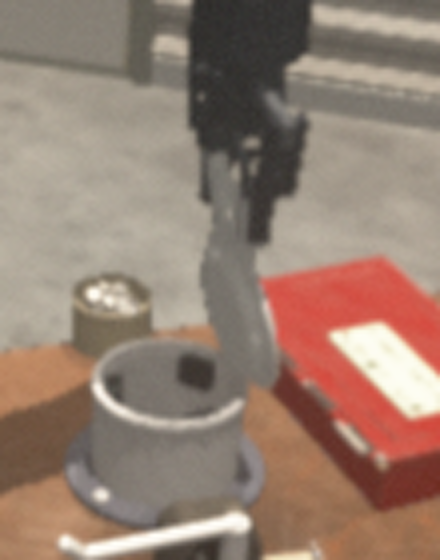

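The disc's lower edge is hooked behind the far rim, at about (300,177) in the full image, and the cover is turning in the grip at 2.7 N. I continue along the arc.

Call:
apply_moves(increments=[0.046,0,0.008,0,0.4,0.093,0,0.019,0,0.4,0.14,0,0.035,0,0.4,0.184,0,0.054,0,0.4,0.228,0,0.078,0,0.4,0.269,0,0.105,0,0.4,0.307,0,0.136,0,0.4,0.343,0,0.17,0,0.4,0.343,0,0.17,0,0.4])

```text
time_s: 11.8
eef_pos: [0.5623, 0.2719, 0.1676]
eef_rot: [[-0.992, -0.127, -0.003], [-0.127, 0.992, -0.001], [0.003, -0.0, -1.0]]
ft_force: [1.0, -0.3, 3.6]
opening: 0.0592
grasp_force: 64.6
```

```bash
python3 arc.py
```

```text
t 11.8 now X Y z mm [-50.5   0.2 167.6] F in u,v,z [ 0.9 -0.5  3.6] M [-0.06 -0.63 -0.06]
0 X,z 62.0 212.0 units x,z -0.45 -0.178
10 X,z 37.7 211.5 units x,z -0.353 -0.176
20 X,z 13.7 206.7 units x,z -0.257 -0.157
30 X,z -9.1 197.8 units x,z -0.165 -0.121
40 X,z -30.2 185.0 units x,z -0.081 -0.07
50 X,z -48.8 168.7 units x,z -0.007 -0.005
60 X,z -64.3 149.4 units x,z 0.055 0.073
70 X,z -76.2 127.5 units x,z 0.103 0.16
80 X,z -84.2 103.8 units x,z 0.135 0.255
90 X,z -88.0 79.0 units x,z 0.15 0.354
```

Call:
apply_moves(increments=[0.025,0,0.034,0,0.4,0.055,0,0.073,0,0.4,0.08,0,0.116,0,0.4,0.103,0,0.16,0,0.4,0.12,0,0.207,0,0.4,0.135,0,0.255,0,0.4,0.135,0,0.255,0,0.4])

```text
time_s: 12.5
eef_pos: [0.528, 0.2675, 0.1032]
eef_rot: [[-0.992, -0.127, -0.006], [-0.127, 0.992, -0.002], [0.006, -0.001, -1.0]]
ft_force: [-3.9, -0.7, 3.1]
opening: 0.0586
grasp_force: 64.0
```

```bash
python3 arc.py|sed -n '1p;10,11p';  python3 - <<'E'
from h import *
S,T=cam('side'),cam('top')
a=cv2.resize(S['img'][100:230,230:330],None,fx=4,fy=4,interpolation=cv2.INTER_CUBIC)
b=cv2.resize(T['img'][110:220,150:240],None,fx=4,fy=4,interpolation=cv2.INTER_CUBIC)
c=np.zeros((520,760,3),np.uint8);c[:,:400]=a;c[:440,400:]=b
cv2.imwrite('pics/crop6.png',c[:,:,::-1])
E
```

```text
t 12.5 now X Y z mm [-85.3   0.2 103.2] F in u,v,z [-4.  -0.2  3.1] M [ 0.1   0.64 -0.01]
80 X,z -84.2 103.8 units x,z -0.004 -0.003
90 X,z -88.0 79.0 units x,z 0.011 0.097
```

View pics/crop6.png

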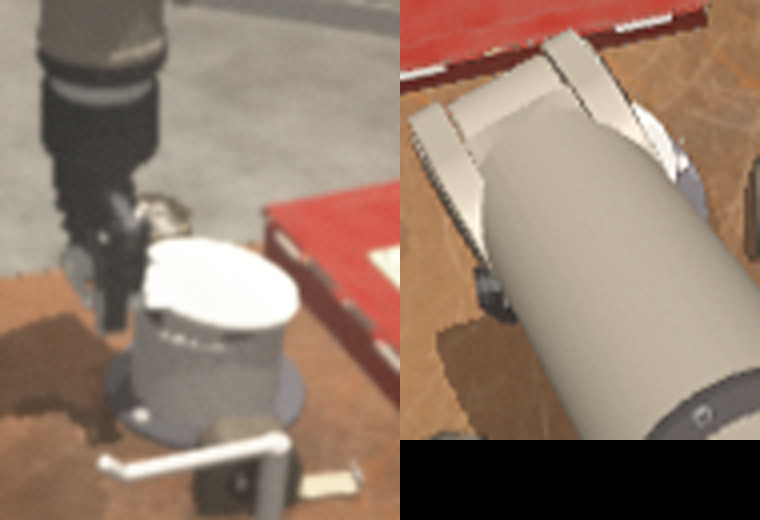

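The cover now lies over the mouth with about 10° left and the tab side high, its plug entering. A 4 N push at the far side asks for a little more draw. I lower the tab side gently.

Call:
apply_moves(increments=[0.008,0,0,0,0.4,0.012,0,0.015,0,0.4,0.014,0,0.03,0,0.4,0.015,0,0.045,0,0.4,0.016,0,0.06,0,0.4,0.016,0,0.06,0,0.4])

```text
time_s: 13.2
eef_pos: [0.5256, 0.2672, 0.0894]
eef_rot: [[-0.992, -0.127, -0.002], [-0.127, 0.992, -0.0], [0.002, -0.0, -1.0]]
ft_force: [-5.9, -0.4, 4.8]
opening: 0.0592
grasp_force: 64.6
```

```bash
python3 arc.py|sed -n '1p;11p'
```

```text
t 13.2 now X Y z mm [-87.2   0.3  89.4] F in u,v,z [-5.9  0.3  4.8] M [0.07 0.63 0.03]
90 X,z -88.0 79.0 units x,z 0.003 0.041
```

Call:
apply_moves(increments=[0.01,0,0,0,0.4,0.01,0,0.01,0,0.4,0.01,0,0.02,0,0.4,0.01,0,0.02,0,0.4])

```text
time_s: 13.6
eef_pos: [0.5245, 0.267, 0.0848]
eef_rot: [[-0.992, -0.126, 0.0], [-0.126, 0.992, 0.0], [-0.0, 0.0, -1.0]]
ft_force: [-2.6, -0.5, 6.1]
opening: 0.0596
grasp_force: 64.6
```

```bash
python3 arc.py|sed -n '1p;11p'
```

```text
t 13.6 now X Y z mm [-88.2   0.2  84.8] F in u,v,z [-2.6 -0.2  6.1] M [-0.06 -0.13  0.04]
90 X,z -88.0 79.0 units x,z -0.001 0.023
```

Call:
apply_moves(increments=[0.006,0,0.006,0,0.4,0.006,0,0.012,0,0.4,0.006,0,0.016,0,0.4,0.006,0,0.016,0,0.4])

```text
time_s: 14.0
eef_pos: [0.5238, 0.2669, 0.0812]
eef_rot: [[-0.992, -0.126, 0.002], [-0.126, 0.992, 0.001], [-0.002, 0.0, -1.0]]
ft_force: [0.5, 0.7, 5.7]
opening: 0.0594
grasp_force: 64.6
```

```bash
python3 arc.py|sed -n '1p;11p'
```

```text
t 14.0 now X Y z mm [-88.8   0.1  81.2] F in u,v,z [0.6 0.7 5.7] M [ 0.06 -0.53 -0.01]
90 X,z -88.0 79.0 units x,z -0.003 0.009
```

Almost level, with only a light 5.7 N push. Release, then raise straight up.

Call:
apply_moves(increments=[0,0,0,0,0.7,0,0,0,0,0.75,0,0,0,0,0.85,0,0,0,0,1,0,0,0,0,1,0,0,0,0,1,0,0,0,0,1])

```text
time_s: 14.7
eef_pos: [0.5227, 0.2667, 0.0807]
eef_rot: [[-0.992, -0.126, -0.0], [-0.126, 0.992, -0.0], [0.0, -0.0, -1.0]]
ft_force: [-0.3, -0.4, 0.5]
opening: 0.0851
grasp_force: 0.0
```

Call:
apply_moves(increments=[0,0,-0.02,0,1,0,0,-0.06,0,1,0,0,-0.15,0,1,0,0,-0.3,0,1,0,0,-0.45,0,0.5,0,0,-0.5,0,0,0,0,-0.5,0,0,0,0,-0.5,0,0])

```text
time_s: 15.5
eef_pos: [0.5223, 0.2665, 0.2053]
eef_rot: [[-0.992, -0.126, -0.001], [-0.126, 0.992, -0.0], [0.001, -0.0, -1.0]]
ft_force: [-0.5, -0.0, -1.1]
opening: 0.0279
grasp_force: 0.0
```

```bash
python3 arc.py|sed -n '1p';  python3 - <<'E'
from h import *
S,T=cam('side'),cam('top')
a=cv2.resize(S['img'][100:230,230:330],None,fx=4,fy=4,interpolation=cv2.INTER_CUBIC)
b=cv2.resize(T['img'][110:220,150:240],None,fx=4,fy=4,interpolation=cv2.INTER_CUBIC)
c=np.zeros((520,760,3),np.uint8);c[:,:400]=a;c[:440,400:]=b
cv2.imwrite('pics/crop7.png',c[:,:,::-1])
E
```

```text
t 15.5 now X Y z mm [-9.060e+01 -1.000e-01  2.053e+02] F in u,v,z [-0.5  0.  -1.1] M [-0.03  0.03 -0.01]
```

View pics/crop7.png

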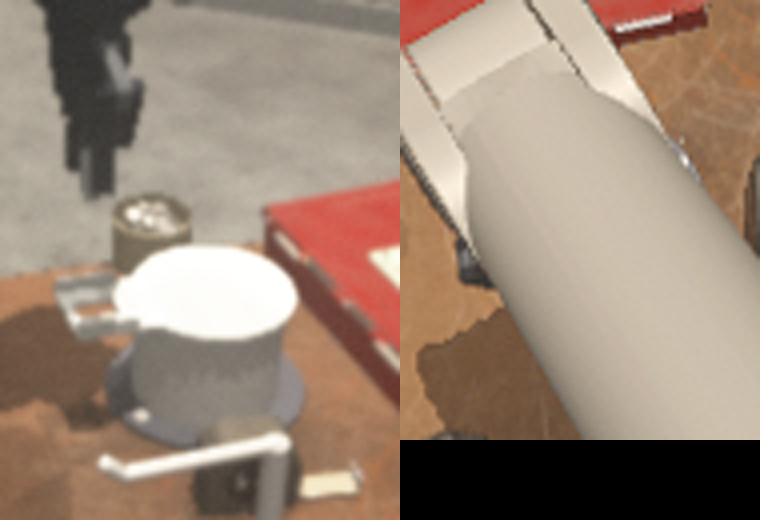

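The side view shows the cover on the pot, plug in and near level, with its tab towards the robot at (80,305) in the crop, and released. Next I press with shut fingers, first at the centre and then round the edge.

```bash
python3 go.py 0.612 0.278 0.115;python3 - <<'E'
from h import *
d=cam('side');x,y=255,155;im=d['img'][y:y+45,x:x+55];hsv=cv2.cvtColor(im,cv2.COLOR_RGB2HSV)
m=((hsv[...,2]>215)&(hsv[...,1]<40)).astype(np.uint8);cs,_=cv2.findContours(m,cv2.RETR_EXTERNAL,cv2.CHAIN_APPROX_NONE)
c=max(cs,key=cv2.contourArea);e=cv2.fitEllipse(cv2.convexHull(c));print(e[0][0]+x,e[0][1]+y,e[1])
for z in(.085,.088,.091):print(z,plane(d,(e[0][0]+x,e[0][1]+y),z))
E
```

```text
t 15.6 pos [0.5218 0.2662 0.2042] yaw 97.27 open 0.0123 grip 0.0 F [-0.1  0.6  0.2]
units [-0.3648  0.0016  0.3558] twist 
280.75600242614746 173.05842208862305 (23.755701065063477, 45.659584045410156)
0.085 [0.6080947  0.27945399 0.085     ]
0.088 [0.60685551 0.2750888  0.088     ]
0.091 [0.60561633 0.27072362 0.091     ]
```

Call:
apply_moves(increments=[-0.1,0,0,0,0,-0.2,0,0,0,0,-0.3,0,0,0,0,-0.36,0,0.05,0,0,-0.36,0,0.15,0,0,-0.36,0,0.25,0,0,-0.36,0,0.32,0,0,-0.36,0,0.355,0,0,-0.36,0,0.355,0,0])

```text
time_s: 16.55
eef_pos: [0.6109, 0.2775, 0.1148]
eef_rot: [[-0.992, -0.127, -0.003], [-0.126, 0.992, -0.002], [0.004, -0.002, -1.0]]
ft_force: [-1.2, -0.2, -0.6]
opening: 0.0
grasp_force: 0.0
```

Call:
apply_moves(increments=[0,0,0.01,0,0,0,0,0.02,0,0,0,0,0.028,0,0,0,0,0.034,0,0,0,0,0.04,0,0,0,0,0.04,0,0])

```text
time_s: 17.15
eef_pos: [0.612, 0.2781, 0.107]
eef_rot: [[-0.992, -0.126, -0.0], [-0.126, 0.992, 0.0], [0.0, 0.0, -1.0]]
ft_force: [0.4, -0.1, -0.4]
opening: -0.0004
grasp_force: 0.0
```

Call:
apply_moves(increments=[0,0,0.006,0,0,0,0,0.012,0,0,0,0,0.018,0,0,0,0,0.02,0,0,0,0,0.02,0,0])

```text
time_s: 17.65
eef_pos: [0.612, 0.2782, 0.1041]
eef_rot: [[-0.992, -0.126, -0.0], [-0.126, 0.992, 0.001], [-0.0, 0.001, -1.0]]
ft_force: [-6.0, -1.9, 14.1]
opening: -0.0001
grasp_force: 7.0
```

Call:
apply_moves(increments=[0,0,0.004,0,0,0,0,0.008,0,0,0,0,0.008,0,0])

```text
time_s: 17.95
eef_pos: [0.6121, 0.2782, 0.1022]
eef_rot: [[-0.992, -0.126, -0.0], [-0.126, 0.992, 0.001], [-0.0, 0.001, -1.0]]
ft_force: [-6.2, -2.2, 16.0]
opening: 0.0
grasp_force: 7.5
```

Call:
apply_moves(increments=[0,0,0.004,0,0,0,0,0.008,0,0,0,0,0.012,0,0,0,0,0.012,0,0])

```text
time_s: 18.35
eef_pos: [0.6121, 0.2782, 0.102]
eef_rot: [[-0.992, -0.126, -0.0], [-0.126, 0.992, 0.001], [-0.0, 0.001, -1.0]]
ft_force: [-14.9, -5.2, 35.6]
opening: 0.0001
grasp_force: 17.1
```

Call:
apply_moves(increments=[0,0,0.004,0,0,0,0,0.008,0,0,0,0,0.012,0,0,0,0,0.012,0,0])

```text
time_s: 18.75
eef_pos: [0.6121, 0.2782, 0.1019]
eef_rot: [[-0.992, -0.126, -0.0], [-0.126, 0.992, 0.002], [-0.0, 0.002, -1.0]]
ft_force: [-21.6, -9.2, 55.2]
opening: 0.0001
grasp_force: 26.9
```

The fingers stop hard at TCP 0.102 (disc top at 85 mm), so the centre is home. Next I press round the edge at about 40 mm radius with roughly 20 N each and compare heights.

Call:
apply_moves(increments=[0,0,-0.04,0,0,0,0,-0.08,0,0,-0.08,0,-0.08,0,0,-0.16,0,-0.08,0,0,-0.16,0,-0.08,0,0,-0.16,0,-0.055,0,0,-0.16,0,-0.042,0,0,-0.16,0,-0.03,0,0,-0.16,0,-0.02,0,0,-0.16,0,-0.02,0,0])

```text
time_s: 19.75
eef_pos: [0.6504, 0.2831, 0.1021]
eef_rot: [[-0.992, -0.127, -0.002], [-0.127, 0.992, 0.0], [0.002, 0.0, -1.0]]
ft_force: [-10.4, -4.1, 23.5]
opening: 0.0001
grasp_force: 11.5
```

Call:
apply_moves(increments=[0,0,-0.03,0,0,0,0,-0.06,0,0,0.08,0.08,-0.06,0,0,0.16,0.16,-0.06,0,0,0.16,0.16,-0.06,0,0,0.16,0.16,-0.035,0,0,0.16,0.16,-0.022,0,0,0.16,0.16,-0.01,0,0,0.16,0.16,0,0,0,0.16,0.16,0,0,0])

```text
time_s: 20.75
eef_pos: [0.6077, 0.3163, 0.1021]
eef_rot: [[-0.992, -0.124, -0.0], [-0.124, 0.992, -0.0], [0.0, -0.0, -1.0]]
ft_force: [-9.5, -4.8, 24.8]
opening: -0.0001
grasp_force: 12.0
```

Call:
apply_moves(increments=[0,0,-0.03,0,0,0,0,-0.06,0,0,0.08,-0.08,-0.06,0,0,0.14,-0.16,-0.06,0,0,0.14,-0.16,-0.06,0,0,0.14,-0.16,-0.035,0,0,0.14,-0.16,-0.022,0,0,0.14,-0.16,-0.01,0,0,0.14,-0.16,0,0,0,0.14,-0.16,0,0,0])

```text
time_s: 21.75
eef_pos: [0.5776, 0.2746, 0.102]
eef_rot: [[-0.992, -0.127, -0.0], [-0.127, 0.992, 0.001], [0.0, 0.001, -1.0]]
ft_force: [-10.0, -4.5, 27.0]
opening: -0.0001
grasp_force: 13.5
```

Call:
apply_moves(increments=[0,0,-0.03,0,0,0,0,-0.06,0,0,-0.07,-0.08,-0.06,0,0,-0.14,-0.16,-0.06,0,0,-0.14,-0.16,-0.06,0,0,-0.14,-0.16,-0.035,0,0,-0.14,-0.16,-0.022,0,0,-0.14,-0.16,-0.01,0,0,-0.14,-0.16,0,0,0,-0.14,-0.16,0,0,0])

```text
time_s: 22.75
eef_pos: [0.616, 0.2396, 0.1021]
eef_rot: [[-0.992, -0.128, -0.002], [-0.128, 0.992, 0.001], [0.001, 0.001, -1.0]]
ft_force: [-11.4, -3.9, 25.7]
opening: 0.0002
grasp_force: 12.9
```

All five presses stop at 0.1020–0.1021, so the cover is level and home. I retreat, check once from the side and hand in.

Call:
apply_moves(increments=[0,0,-0.03,0,0,0,0,-0.08,0,0,0,0,-0.2,0,0,0,0,-0.4,0,0,0,0,-0.6,0,0,0,0,-0.7,0,0,0,0,-0.7,0,0,0,0,-0.7,0,0])

```text
time_s: 23.55
eef_pos: [0.6169, 0.2389, 0.2744]
eef_rot: [[-0.992, -0.127, 0.001], [-0.127, 0.992, 0.001], [-0.001, 0.001, -1.0]]
ft_force: [-0.4, 0.1, -0.1]
opening: -0.0001
grasp_force: 0.0
```

```bash
python3 go.py;python3 - <<'E'
from h import *
S=cam('side')
cv2.imwrite('pics/crop8.png',cv2.resize(S['img'][130:270,180:340],None,fx=4,fy=4,interpolation=cv2.INTER_CUBIC)[:,:,::-1])
E
```

```text
t 23.55 pos [0.6169 0.2389 0.2744] yaw 97.3 open -0.0001 grip 0.0 F [-0.4  0.1 -0.1]
```

View pics/crop8.png

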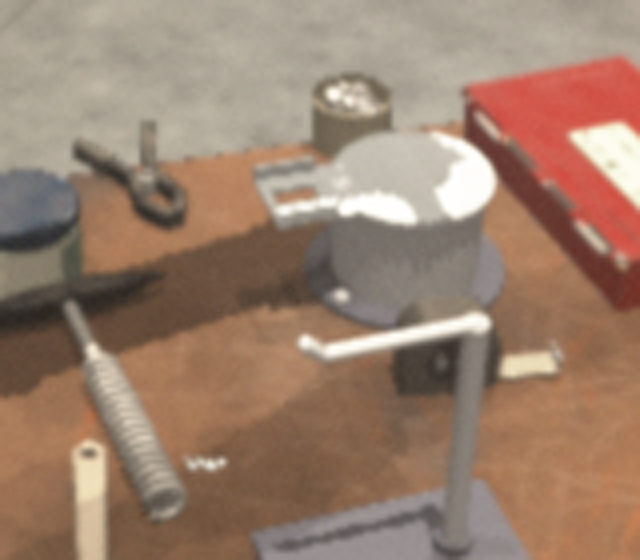

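The cover sits flat on the pot with no gap at the rim, at (410,180) in the crop. The arm is clear and the bystanders in view have not moved.

```bash
python3 -c "
from plant import env
print(env.sign_off())"
```

```text
the job is handed in; nothing more can be done
None
```

The cover is off its hook and closed on the pot, pressed home and level (the centre and four edge presses all stopped within 0.2 mm in height), released, and handed in at about 24 s; the sign-off returned no verdict.

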